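# Pin the flange and hold the sprung stop rod at its mark

## Robot

A 7-joint arm with a two-finger parallel gripper is mounted at the origin on the work surface. World frame = base frame: x ahead of the robot, y to its left, z up, the work surface at z = 0. Lengths are in m, angles in degrees, forces in N, time in s.
With the tool pointing down it reaches from about 0.425 to 0.875 m from the base axis. Payload 4.7 kg.
Tool frame: the origin (TCP) lies midway between the tips of the shut fingers; the grasp point (between the pads) lies 19 mm behind it; z points along the fingers, y is the line along which they close (so a half turn about z gives the same grasp; the last joint's range is limited). The gripper opens to 87 mm and grips with 3 to 60 N. Pads are 19 mm wide; open, the fingers measure 117 mm over their backs; the gripper's body (75 mm by 190 mm) begins 51 mm behind the grasp point.
Start: joints at [72.829, 18.392, -4.016, 83.108, 1.295, 78.541, -3.26], TCP at [0.201, -0.618, 0.223] pointing down, gripper open.
Joint ranges: [-163.93, 163.93], [-17.29, 119.83], [-79.2, 71.16], [3.27, 140.29], [-89.18, 269.18], [5.43, 117.66], [-154.24, 154.24]. Speed limits (degrees/s): [147.25, 147.25, 180, 180, 180, 180, 180].

## Interface

Orientations are given as [roll, pitch, yaw] about the fixed x, y, z axes, in that order (R = Rz(yaw) Ry(pitch) Rx(roll)).
In Python, from cell import env, viewer, boxes_of, masks_of gives the robot as it stands. The module is installed in compiled form; this text tells all that it offers.
- The arm moves only by the tool apply_moves, never from a script. Its argument "moves" is a list of rows, each a list of 7 numbers: the shift along the tool's x, y, z scaled (see below), then the turn, a rotation vector about the tool's x, y, z scaled (see below), then the opening, from 0 (shut) to 1 (fully open). A call has 1 to 20 rows; each row is the pose to reach, as a shift and turn from the pose commanded when the call began, along the tool's axes at that moment; what a row does not reach only later rows make up. The controller multiplies each number of a shift by 0.2 m and each number of a turn by 1.5 rad. A row lasts 1/10 s, in which the tool goes at most 50 mm and 8.59 degrees, less where a joint would pass 70% of its speed; a pose out of reach is approached as far as the arm can. A call with a number of a shift or a turn outside -1 to 1 is refused whole. A call with a gripper value outside its range is refused whole. The fingers move at their own pace and stop on an object; "grip_force" is the grip in N (left out, the last holds). Time passes only in rows, so rows that repeat a pose let the fingers close. It gives the time, the measured TCP pose, the force, the opening and the grip force at its end, in the units of the state.
- env.get_obs(): the state, without advancing time (a new reading comes with each control period).
- viewer.read_camera(name): name is "side" or "top"; returns the picture (420x560x3 uint8, red, green, blue); there is no depth.
- viewer.get_calibration(name): a dict with "fov_y" (degrees; the focal length in pixels is half the picture's height over the tangent of half this angle, whatever the lens; pixels are square), "cx", "cy" (the principal point, pixels), "position" and "orientation" of the camera in the world. Camera axes: x right, y up, looking along -z (the intrinsics and any distortion apply to the point x, -y, -z); pixel columns grow to the right and rows downward; lengths in m; the calibration is good to about 2 mm. A picture is of the moment at which its call begins. get_calibration takes no time and is no camera call.
- env.sign_off(): hands the job in; it is judged then, once.
Trained networks look in the newest picture that a camera, given by its name, has taken for a name from the list of things; names that differ only in an ending like _2 or _b are one class to them, and where a whole thing is asked for, a point or a joint stands for the part that bears it (a point fixed in the world has none). Each returns a list of dicts, best first, with "conf" (0 to 1); they miss things now and then, are a little off and sometimes report something else, mostly with a low value. They report only what shows in the picture. A call takes as long as a camera call.
- boxes_of(camera, target): "location" ([column, row] in pixels, amid what is visible of it).
- masks_of(camera, target): "pixels" (420x560 bool, what is visible of it) and "location" ([column, row] in pixels, amid what is visible of it).
The state is a dict: "time_s": time; "qpos": joint angles; "joint_velocities": joint speeds; "effort": joint torques, N m; "tool_pos": TCP position; "tool_rot": TCP orientation; "force": force on the tool from outside, world axes, zero at the start; "wrist_torque": the same for the moment, N m; "grip_width": finger opening in m; "grasp_force": force on a finger pad.
Only numpy, scipy, OpenCV 4.12 (cv2) and the standard library are available. Lean on these libraries where they do the work, as an engineer would, in place of code of your own. Each camera call takes 0.05 s, during which the arm holds its last target. There are 200 camera calls.

## Task

A flange is being set up on the green drilling fixture. Press both blue-headed locating plugs fully home so that their heads sit down on the flange; then take the black handle of the sprung stop rod, pull the rod straight out against its spring until the red collar on it is level with the yellow pointer, and finish while still holding it there. Do not shift the pointer, and leave the wrench, the spare ring and the oil bottle where they are.

Things in the scene. Friction and masses are not known exactly. Their poses are not given: they have to be found in the camera images.
- fixture: Green drilling fixture fixed to the bench, turned up to 0.35 rad. Base 170 x 230 x 20 mm; steel flange 144 mm across centred at (0, -110) mm, top face at z = 45 mm, low hub up to 51 mm; pillar 100 mm high at (0, -7) mm holding the stop rod's steel tube, whose mouth is at y = 40 mm. Origin on the bench surface (z = 0); +y is the rod's pull-out direction, z is up.
- stop_rod: Sprung rod, 12 mm thick, sliding level from the tube along its +y. Origin: middle of its black handle, 85 mm above the bench. Handle 24 wide (x), 28 high (z), 40 mm long (y), then a 40 mm end disc at +y that stops fingers slipping off. Pinch across x from above. Starts fully in; spring 4 N there plus 1.2 N per 10 mm, 12 N at the farthest mark; end stop at 85 mm. Let go, it springs back.
- collar_mid (a point): Centre of the red collar (24 mm diameter, 10 mm long) on the rod, on the rod's axis, 115 mm behind the handle's middle (towards the tube); it moves with the rod. Axes as the fixture.
- pointer_tip (a point): Tip of the yellow pointer beside the rod, at its axis height, 15 mm to the +x side, on an aluminium scale rail (outer side 48 mm from the axis, up to 88 mm above the bench). Set 30 to 65 mm beyond the resting collar along +y; it slides if pushed with over 4 N. Axes as the fixture. The collar is level with it when both have the same y in the fixture's frame.
- plug_near_top (a point): Centre of the top face of the locating plug on the robot's side of the flange: flat blue head, 30 mm diameter, 10 mm thick, at (-54, -110) mm in the fixture's frame. It starts 8 to 14 mm too high; seated, its top is 55 mm above the bench.
- plug_far_top (a point): Centre of the top face of the other, equal locating plug, on the side away from the robot, at (54, -110) mm in the fixture's frame. It starts 8 to 14 mm too high; seated, its top is 55 mm above the bench.
- plug_near (a joint): How far the near plug has been pressed in, m: 0.014 is fully home. It moves stiffly, needing about 6 N, and stays where it is left.
- plug_far (a joint): How far the far plug has been pressed in, m: 0.014 is fully home. It moves stiffly, needing about 6 N, and stays where it is left.
- wrench_mid (a point): Steel wrench, 170 mm long, lying loose on the bench beyond the fixture; its middle.
- spare_ring_mid (a point): Loose spare steel ring, 80 mm across and 22 mm high, lying beyond the fixture; its centre.
- oil_bottle_mid (a point): Yellow oil bottle, 52 mm across and 130 mm tall, standing to the right of the fixture (its -y end); its centre.

How it is judged:
By the outcome, as a careful person would: the job done as asked, in the order asked, and still so for the second after the job is handed in, while the arm keeps its last pose, push and grip.
It also fails if it takes over 45 s, if anything falls off the work surface, if the arm or the gripper's body presses on something with over 40 N, if the wrist force passes 120 N, or if a joint passes its speed limit or range.

## Working session

There is one attempt and no reset: what is moved stays moved. The work goes in short steps, Python scripts to look and compute and a tool call to move; the robot and the scene stay as the last step left them, time stands still between calls to the robot, and variables do not carry over. Pictures are saved under pics/ and viewed, at most 10 in all, crops included, and the job is handed in when it is done.

Besides the shell and the picture viewer there is one more tool, called after "Request:" as name([rows], argument=value, ...), one row to a line, values as JSON. apply_moves: Moves the arm, as the interface text tells. Shifts and turns lie within -1 to 1; 1 stands for 0.2 m of shift or 1.5 rad of turn. Its arguments: {"type":"object","properties":{"moves":{"type":"array","items":{"type":"array","items":{"type":"number","minimum":-1,"maximum":1}}},"grip_force":{"type":"number"}},"required":["moves"]}

```bash
mkdir -p pics
python3 - <<'E'
from cell import env, viewer, boxes_of, masks_of
import cv2
for c in("side","top"):
    im=viewer.read_camera(c); cv2.imwrite(f"pics/{c}0.png",im[:,:,::-1]); print(c,viewer.get_calibration(c))
    for t in("fixture","stop_rod","collar_mid","pointer_tip","plug_near_top","plug_far_top","wrench_mid","spare_ring_mid","oil_bottle_mid"):
        print(t,[(b["location"],round(b["conf"],2)) for b in boxes_of(c,t)[:3]])
print(env.get_obs())
E
```

```text
side {'fov_y': 46.942919521635694, 'cx': 274.0065213011198, 'cy': 209.6646879161556, 'position': array([0.54561094, 0.7683639 , 0.70873174]), 'orientation': array([  54.22167128,   -0.35206897, -176.43143855])}
fixture [([293.0, 216.2], 0.79)]
stop_rod [([284.3, 252.7], 0.6), ([319.0, 151.9], 0.58)]
collar_mid [([283.1, 254.2], 0.8)]
pointer_tip [([239.6, 188.8], 0.52), ([276.2, 188.0], 0.39)]
plug_near_top [([207.7, 241.3], 0.67), ([242.6, 185.7], 0.53)]
plug_far_top []
wrench_mid [([212.1, 240.7], 0.97)]
spare_ring_mid [([241.4, 187.9], 0.57)]
oil_bottle_mid [([322.2, 150.0], 0.75), ([277.4, 185.9], 0.54)]
top {'fov_y': 43.84646268356934, 'cx': 273.1406978529216, 'cy': 206.8329044994445, 'position': array([ 0.50081313, -0.10978668,  1.11353441]), 'orientation': array([  6.79271782,   1.70875821, -89.14632416])}
fixture [([328.3, 243.1], 0.7)]
stop_rod [([218.4, 233.6], 0.8)]
collar_mid [([213.4, 234.9], 0.96)]
pointer_tip []
plug_near_top [([340.6, 275.1], 0.49)]
plug_far_top [([348.6, 223.7], 0.45)]
wrench_mid [([274.5, 158.6], 0.84)]
spare_ring_mid [([379.1, 167.1], 0.78), ([214.9, 233.3], 0.57)]
oil_bottle_mid [([447.1, 276.5], 0.78)]
{'time_s': 1.0, 'qpos': array([72.82893835, 18.39247377, -4.0156244 , 83.10816807,  1.29493112,
       78.54053469, -3.25821898]), 'joint_velocities': array([-0.00149151,  0.09445515,  0.04274842, -0.03117748,  0.01239588,
        0.00464377,  0.0978885 ]), 'effort': array([-1.36143362e-04, -4.91116226e+01, -4.03463747e-01, -3.12778366e+01,
       -6.36536535e-02,  3.37336154e-02,  4.37758024e-05]), 'tool_pos': array([ 0.20060676, -0.61828802,  0.22257481]), 'tool_rot': array([1.79996049e+02, 2.81663418e-03, 1.79811874e+01]), 'force': array([-0.0466913 ,  1.30502046, -0.05132621]), 'wrist_torque': array([ 0.0259508 , -0.01143484,  0.01711301]), 'grasp_force': 0.0, 'grip_width': 0.08696113652030964}
```

View pics/side0.png

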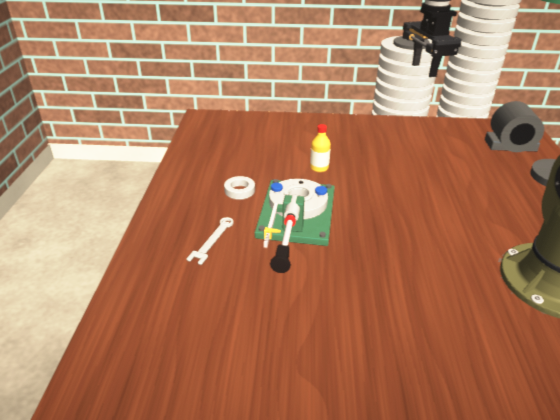

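View pics/top0.png

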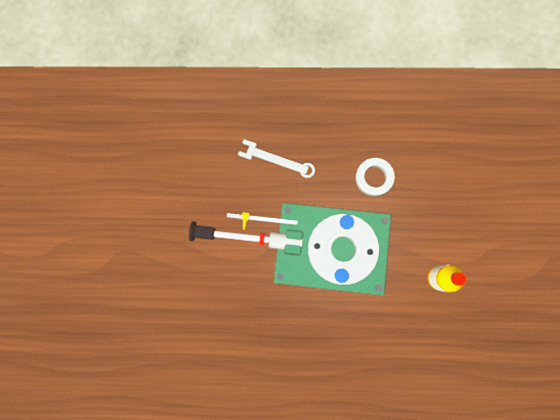

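The side view shows the plugs at about (277,187) and (321,190), the collar at (290,219) and the pointer at (270,231). In the top view the plugs are at (347,222) and (341,275), the collar at (263,239), the pointer at (245,220) and the handle at (203,233). Several network labels in the side view are wrong, so I'll refine by colour and fit the fixture pose.

```bash
cat > h.py <<'E'
import numpy as np, cv2
from scipy.spatial.transform import Rotation as R
from cell import env, viewer
def K(c):
    k=viewer.get_calibration(c); f=210/np.tan(np.radians(k["fov_y"]/2))
    return k,f,R.from_euler("xyz",k["orientation"],degrees=True).as_matrix()
CAL={c:K(c) for c in("side","top")}
def proj(c,P):
    k,f,M=CAL[c]; p=(np.atleast_2d(P)-k["position"])@M
    return np.c_[k["cx"]+f*p[:,0]/-p[:,2], k["cy"]+f*p[:,1]/p[:,2]]
def onz(c,uv,z):
    k,f,M=CAL[c]; d=M@np.array([(uv[0]-k["cx"])/f,-(uv[1]-k["cy"])/f,-1]); o=k["position"]
    return o+d*(z-o[2])/d[2]
def tow(X,P):  # fixture->world
    x,y,a=X[:3]; c,s=np.cos(a),np.sin(a); P=np.atleast_2d(P)
    return np.c_[x+c*P[:,0]-s*P[:,1], y+s*P[:,0]+c*P[:,1], P[:,2]]
HUE={"blue":(105,130),"red":(0,6),"yellow":(24,34)}
def blobs(c,im,col,roi):
    h=cv2.cvtColor(im,cv2.COLOR_RGB2HSV); lo,hi=HUE[col]
    m=cv2.inRange(h,(lo,150,90),(hi,255,255)); z=np.zeros_like(m); u0,v0,u1,v1=roi; z[v0:v1,u0:u1]=m[v0:v1,u0:u1]
    n,l,st,ce=cv2.connectedComponentsWithStats(z)
    return [(st[i,4],ce[i].round(2),st[i,:4]) for i in range(1,n) if st[i,4]>6],l
E
python3 - <<'E'
from h import *
ims={c:cv2.imread(f"pics/{c}0.png")[:,:,::-1].copy() for c in("side","top")}
roi={"side":(255,175,340,275),"top":(185,200,395,300)}
for c in ims:
    for col in HUE: print(c,col,[(int(a),*ce,st.tolist()) for a,ce,st in blobs(c,ims[c],col,roi[c])[0]])
a=cv2.resize(ims["side"][175:275,255:340],None,fx=5,fy=5,interpolation=2)
b=cv2.resize(ims["top"][200:260,220:290],None,fx=5,fy=5,interpolation=2)
o=np.zeros((500,785,3),np.uint8); o[:,:425]=a; o[:300,430:780]=b; cv2.imwrite("pics/z.png",o[:,:,::-1])
E
```

```text
side blue [(67, np.float64(276.22), np.float64(186.58), [271, 183, 11, 8]), (66, np.float64(321.02), np.float64(189.94), [316, 186, 11, 8])]
side red [(64, np.float64(289.75), np.float64(218.91), [284, 215, 12, 11])]
side yellow [(59, np.float64(270.49), np.float64(230.86), [264, 228, 16, 11])]
top blue [(137, np.float64(346.39), np.float64(221.71), [340, 215, 14, 14]), (140, np.float64(341.24), np.float64(275.19), [335, 269, 14, 13])]
top red [(60, np.float64(261.7), np.float64(238.53), [259, 233, 7, 12])]
top yellow [(67, np.float64(244.6), np.float64(218.63), [242, 213, 7, 16])]
```

View pics/z.png

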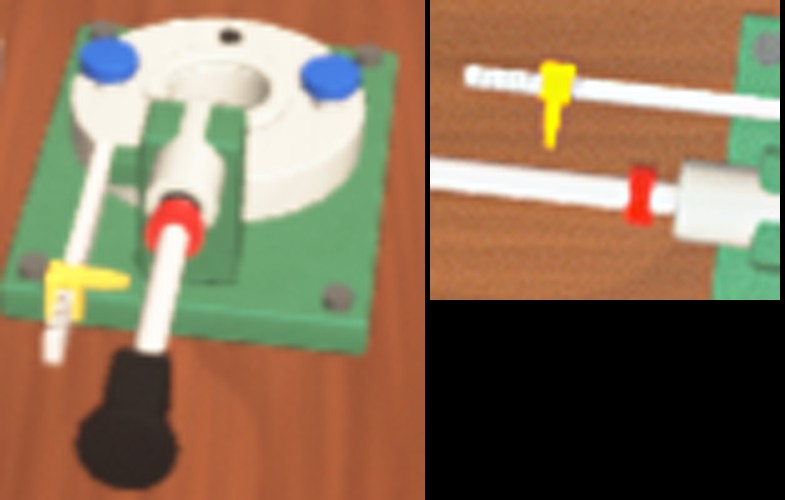

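The zoom shows the pointer tip at about (243.8,229.4) in top and (281,231) in side. The collar is at (262.2,239) in top and (289.8,219) in side.

Run:
```python
from h import *
from scipy.optimize import least_squares
def model(X):
    x,y,a,hn,hf,c0,p=X; out=[]
    for c,d in(("side",.004),("top",.001)):
        P=tow(X,[(-.054,-.11,hn-d),(.054,-.11,hf-d),(0,c0,.085),(.015,p,.085),(0,c0+.115,.085)])
        q=proj(c,P); out.append(q if c=="top" else q[:4])
    return np.vstack(out)
obs=np.array([(321.0,189.9),(276.2,186.6),(289.75,218.9),(281,231.2),(341.2,275.2),(346.4,221.7),(262,239),(243.8,229.4),(203.5,233.2)])
r=least_squares(lambda X:(model(X)-obs).ravel(),[.55,-.2,0,.066,.066,.05,.1],loss="soft_l1",x_scale=[.1,.1,.1,.01,.01,.01,.01])
X=r.x; print("x y yaw",X[:2],np.degrees(X[2]),"rest",X[3:]); print((model(X)-obs).round(1).tolist())
np.save("X.npy",X)
H=tow(X,[(-.054,-.11,.055),(.054,-.11,.055),(0,X[5]+.115,.085),(.0,X[6]+.115,.085)]); print(H.round(4))
print("bottle",onz("top",(447,276.5),.065),"ring",onz("top",(376,177),.011))
```

```text
x y yaw [ 0.55368817 -0.10945281] -5.264360617972144 rest [0.06826251 0.06632511 0.05367481 0.09119597]
[[-0.3, 0.0], [0.3, 0.0], [0.4, 2.3], [-0.3, 0.1], [0.2, 0.2], [-0.2, -0.3], [-0.1, 0.1], [0.1, 0.1], [0.8, -0.2]]
[[ 0.4898 -0.214   0.055 ]
 [ 0.5974 -0.2239  0.055 ]
 [ 0.5692  0.0585  0.085 ]
 [ 0.5726  0.0959  0.085 ]]
bottle [ 0.49073456 -0.42195484  0.065     ] ring [ 0.69819249 -0.2932454   0.011     ]
```

Request:
apply_moves([
  [0.2, -0.15, 0, 0, 0, 0, 0],
  [0.4, -0.3, 0, 0, 0, 0, 0],
  [0.6, -0.45, 0, 0, 0, 0, 0],
  [0.8, -0.6, 0, 0, 0, 0, 0],
  [1, -0.74, 0, 0, 0, 0, 0],
  [1, -0.74, 0, 0, 0, 0, 0],
  [1, -0.74, 0, 0, 0, 0, 0],
])

```text
time_s: 1.7
tool_pos: [0.3462, -0.4148, 0.223]
tool_rot: [179.9, 0.0, 18.2]
force: [-0.7, -0.2, 0.1]
grip_width: 0.0391
grasp_force: 0.0
```

Request:
apply_moves([
  [0.15, -0.11, 0, 0, 0, -0.08, 0],
  [0.3, -0.22, 0, 0, 0, -0.17, 0],
  [0.45, -0.33, 0, 0, 0, -0.26, 0],
  [0.6, -0.44, 0, 0, 0, -0.35, 0],
  [0.75, -0.55, 0, 0, 0, -0.44, 0],
  [0.9, -0.66, 0.1, 0, 0, -0.53, 0],
  [1, -0.74, 0.2, 0, 0, -0.62, 0],
  [1, -0.74, 0.3, 0, 0, -0.71, 0],
  [1, -0.74, 0.4, 0, 0, -0.777, 0],
  [1, -0.74, 0.4, 0, 0, -0.777, 0],
  [1, -0.74, 0.4, 0, 0, -0.777, 0],
  [1, -0.74, 0.4, 0, 0, -0.777, 0],
])

```text
time_s: 2.9
tool_pos: [0.4903, -0.2146, 0.1438]
tool_rot: [179.9, 0.1, 84.6]
force: [-0.2, -0.3, 0.2]
grip_width: 0.0006
grasp_force: 0.0
```

Request:
apply_moves([
  [0, 0, 0.18, 0, 0, 0, 0],
  [0, 0, 0.34, 0, 0, 0, 0],
  [0, 0, 0.37, 0, 0, 0, 0],
  [0, 0, 0.39, 0, 0, 0, 0],
  [0, 0, 0.41, 0, 0, 0, 0],
  [0, 0, 0.43, 0, 0, 0, 0],
  [0, 0, 0.44, 0, 0, 0, 0],
  [0, 0, 0.445, 0, 0, 0, 0],
  [0, 0, 0.445, 0, 0, 0, 0],
  [0, 0, 0.445, 0, 0, 0, 0],
])

```text
time_s: 3.9
tool_pos: [0.4909, -0.214, 0.0558]
tool_rot: [179.9, 0.1, 84.7]
force: [-3.5, 1.0, 6.0]
grip_width: 0.0004
grasp_force: 2.8
```

Still moving at about 6 N, so I'll press until the force rises above that.

Request:
apply_moves([
  [0, 0, 0.005, 0, 0, 0, 0],
  [0, 0, 0.01, 0, 0, 0, 0],
  [0, 0, 0.01, 0, 0, 0, 0],
  [0, 0, 0.01, 0, 0, 0, 0],
])

```text
time_s: 4.3
tool_pos: [0.491, -0.214, 0.0553]
tool_rot: [179.9, 0.1, 84.7]
force: [-6.5, 2.8, 16.7]
grip_width: 0.0006
grasp_force: 8.4
```

Request:
apply_moves([
  [0, 0, 0.005, 0, 0, 0, 0],
  [0, 0, 0.01, 0, 0, 0, 0],
  [0, 0, 0.01, 0, 0, 0, 0],
])

```text
time_s: 4.6
tool_pos: [0.4911, -0.2141, 0.0552]
tool_rot: [179.9, 0.2, 84.7]
force: [-11.3, 5.5, 30.0]
grip_width: 0.0005
grasp_force: 14.9
```

Request:
apply_moves([
  [0, 0, -0.1, 0, 0, 0, 0],
  [0, 0, -0.2, 0, 0, 0, 0],
  [0, 0.18, -0.2, 0, 0, 0, 0],
  [0, 0.36, -0.2, 0, 0, 0, 0],
  [0, 0.54, -0.2, 0, 0, 0, 0],
  [0, 0.54, -0.2, 0, 0, 0, 0],
  [0, 0.54, -0.12, 0, 0, 0, 0],
  [0, 0.54, -0.08, 0, 0, 0, 0],
  [0, 0.54, -0.06, 0, 0, 0, 0],
  [0, 0.54, -0.04, 0, 0, 0, 0],
  [0, 0.54, -0.02, 0, 0, 0, 0],
  [0, 0.54, -0.01, 0, 0, 0, 0],
  [0, 0.54, 0, 0, 0, 0, 0],
  [0, 0.54, 0, 0, 0, 0, 0],
])

```text
time_s: 6.0
tool_pos: [0.596, -0.2234, 0.0552]
tool_rot: [-179.9, 0.1, 84.7]
force: [-13.1, 4.6, 29.4]
grip_width: 0.0005
grasp_force: 15.3
```

Request:
apply_moves([
  [0, 0, -0.2, 0, 0, 0, 0],
  [0, 0, -0.4, 0, 0, 0, 0],
  [0.2, -0.05, -0.5, 0, 0, 0, 0],
  [0.4, -0.1, -0.5, 0, 0, 0, 0],
  [0.6, -0.15, -0.5, 0, 0, 0, 0],
  [0.8, -0.2, -0.5, 0, 0, 0, 0.2],
  [1, -0.27, -0.5, 0, 0, 0, 0.55],
  [1, -0.27, -0.5, 0, 0, 0, 0.55],
  [1, -0.27, -0.5, 0, 0, 0, 0.55],
])

```text
time_s: 6.9
tool_pos: [0.5609, -0.0185, 0.1495]
tool_rot: [180.0, 0.1, 84.9]
force: [0.0, -1.7, 0.6]
grip_width: 0.0243
grasp_force: 0.0
```

Request:
apply_moves([
  [0.2, 0, 0, 0, 0, 0, 0.55],
  [0.39, 0, 0, 0, 0, 0, 0.55],
  [0.39, 0, 0, 0, 0, 0, 0.55],
  [0.39, 0, 0.1, 0, 0, 0, 0.55],
  [0.39, 0, 0.1, 0, 0, 0, 0.55],
])

```text
time_s: 7.4
tool_pos: [0.5672, 0.0561, 0.127]
tool_rot: [-179.7, 0.1, 84.6]
force: [0.0, 0.3, 0.1]
grip_width: 0.0477
grasp_force: 0.0
```

Run:
```python
from h import *
X=np.load("X.npy"); o=env.get_obs(); print(o["tool_pos"],o["tool_rot"],o["grip_width"])
a=np.array([X[0],X[1]]); d=o["tool_pos"][:2]-a; c,s=np.cos(X[2]),np.sin(X[2]); print("tcp in fixture",c*d[0]+s*d[1],-s*d[0]+c*d[1],"want 0",X[5]+.115)
im=viewer.read_camera("side"); print(proj("side",tow(X,[(-.054,-.11,.052),(.054,-.11,.052)])).round(1))
print([(int(n),*ce) for n,ce,_ in blobs("side",im,"blue",(255,175,340,275))[0]])
t=viewer.read_camera("top");print(proj("top",tow(X,[(-.054,-.11,.054),(.054,-.11,.054)])).round(1),[(int(n),*ce) for n,ce,_ in blobs("top",t,"blue",(185,200,395,300))[0]])
A=cv2.resize(im[150:290,230:350],None,fx=4,fy=4,interpolation=2);B=cv2.resize(t[180:310,190:270],None,fx=4,fy=4,interpolation=2)
z=np.zeros((560,800,3),np.uint8);z[:,:480]=A;z[:520,480:800]=B;cv2.imwrite("pics/h.png",z[:,:,::-1])
```

```text
[0.56724673 0.05605407 0.12701976] [-1.79740438e+02  1.07847666e-01  8.46257514e+01] 0.04768690105185191
tcp in fixture -0.0016840808543393832 0.16605278115223754 want 0 0.16867480885649314
[[320.4 194.1]
 [276.5 190.1]]
[]
[[340.7 275.3]
 [345.6 221.9]] [(136, np.float64(345.94), np.float64(222.07)), (135, np.float64(340.79), np.float64(275.13))]
```

View pics/h.png

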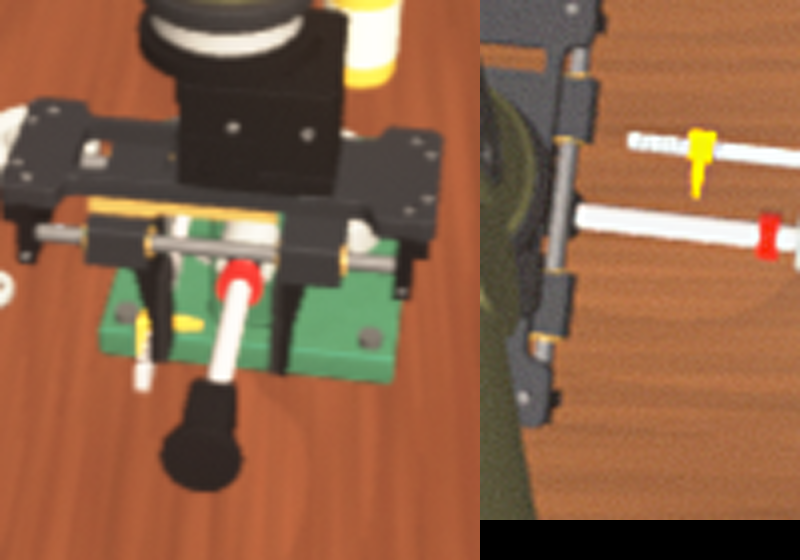

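Top view: both plugs are at the predicted seated pixels, (346,222) and (341,275). The rod, collar and pointer haven't moved. Next I descend and grip.

Request:
apply_moves([
  [0.018, 0.008, 0.08, 0, 0, 0, 0.55],
  [0.018, 0.008, 0.16, 0, 0, 0, 0.55],
  [0.018, 0.008, 0.24, 0, 0, 0, 0.55],
  [0.018, 0.008, 0.3, 0, 0, 0, 0.55],
  [0.018, 0.008, 0.3, 0, 0, 0, 0.55],
  [0.018, 0.008, 0.3, 0, 0, 0, 0],
  [0.018, 0.008, 0.3, 0, 0, 0, 0],
  [0.018, 0.008, 0.3, 0, 0, 0, 0],
  [0.018, 0.008, 0.3, 0, 0, 0, 0],
  [0.018, 0.008, 0.3, 0, 0, 0, 0],
], grip_force=40)

```text
time_s: 8.5
tool_pos: [0.5727, 0.062, 0.0704]
tool_rot: [179.8, -0.0, 84.7]
force: [4.6, -0.1, -2.0]
grip_width: 0.0237
grasp_force: 40.0
```

Request:
apply_moves([
  [0.02, 0, 0, 0, 0, 0, 0],
  [0.05, 0, 0, 0, 0, 0, 0],
  [0.08, 0, 0, 0, 0, 0, 0],
  [0.11, 0, 0, 0, 0, 0, 0],
  [0.14, 0, 0, 0, 0, 0, 0],
  [0.16, 0, 0, 0, 0, 0, 0],
  [0.17, 0, 0, 0, 0, 0, 0],
  [0.17, 0, 0, 0, 0, 0, 0],
  [0.17, 0, 0, 0, 0, 0, 0],
])

```text
time_s: 9.4
tool_pos: [0.5755, 0.0912, 0.0703]
tool_rot: [179.8, 0.3, 84.6]
force: [1.9, -8.3, 2.0]
grip_width: 0.0237
grasp_force: 40.0
```

```bash
cat > m.py <<'E'
from h import *
import sys
X=np.load("X.npy"); c,s=np.cos(X[2]),np.sin(X[2])
def fx(p): d=p[:2]-X[:2]; return np.array([c*d[0]+s*d[1],-s*d[0]+c*d[1]])*1000
t=viewer.read_camera("top"); im=viewer.read_camera("side")
for col in("red","yellow"):
    b,l=blobs("top",t,col,(185,200,300,260))
    for n,ce,st in b: 
        print(col,n,ce,st,fx(onz("top",ce,.085)).round(1))
        if col=="yellow":
            i=l[int(round(ce[1])),int(round(ce[0]))]; v,u=np.nonzero(l==i); k=v>v.max()-4; q=(u[k].mean(),v[k].mean()); print("tip part",q,fx(onz("top",q,.085)).round(1))
A=cv2.resize(im[190:270,240:310],None,fx=5,fy=5,interpolation=2);B=cv2.resize(t[200:260,210:290],None,fx=5,fy=5,interpolation=2)
z=np.zeros((400,755,3),np.uint8);z[:,:350]=A;z[:300,355:755]=B;cv2.imwrite(f"pics/{sys.argv[1]}.png",z[:,:,::-1])
print(env.get_obs()["tool_pos"],fx(env.get_obs()["tool_pos"]))
E
python3 m.py p1
```

```text
red 60 [246.73 236.9 ] [244 231   7  13] [ 1.1 83.9]
yellow 67 [244.6  218.63] [242 213   7  16] [36.7 92.2]
tip part (np.float64(243.5), np.float64(226.5)) [20.9 92.6]
[0.57553004 0.09114491 0.07032743] [  3.34465428 201.75561744]
```

View pics/p1.png

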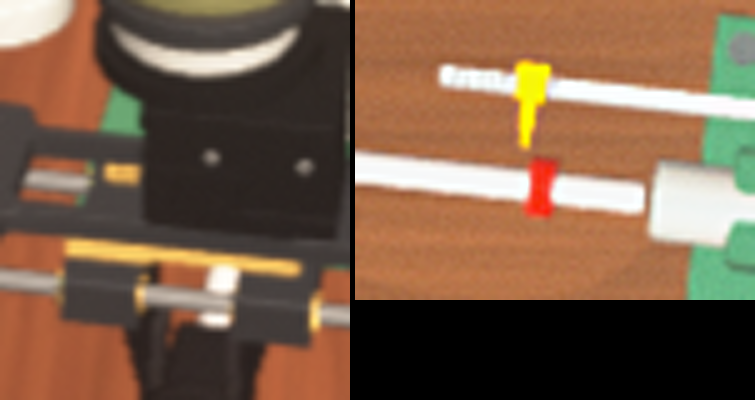

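Run:
```python
from h import *
X=np.load("X.npy"); c,s=np.cos(X[2]),np.sin(X[2])
def fx(p): d=p[:2]-X[:2]; return (np.array([c*d[0]+s*d[1],-s*d[0]+c*d[1]])*1000).round(1)
t=viewer.read_camera("top").astype(float)
Y=t[:,:,1]-t[:,:,2]; Rr=t[:,:,0]-t[:,:,1]
u=np.arange(236,253)
for v in range(219,231):
    y=Y[v,236:253]; w=np.clip(y-np.median(y)-15,0,None)
    if w.sum()>20: q=(w@u/w.sum(),v); print("yel",v,round(q[0],2),int(w.sum()),fx(onz("top",q,.087)))
u=np.arange(238,257)
for v in range(230,245):
    y=Rr[v,238:257]; w=np.clip(y-120,0,None)
    if w.sum()>20: q=(w@u/w.sum(),v); print("red",v,round(q[0],2),int(w.sum()),fx(onz("top",q,.095)))
```

```text
yel 219 244.63 1066 [35.8 91.9]
yel 220 244.88 823 [33.9 91.2]
yel 221 244.13 580 [31.8 92.4]
yel 222 244.01 564 [29.8 92.4]
yel 223 244.0 558 [27.8 92.2]
yel 224 243.95 565 [25.8 92.1]
yel 225 243.8 483 [23.8 92.2]
yel 226 243.61 399 [21.8 92.3]
yel 227 243.55 345 [19.8 92.2]
yel 228 243.5 335 [17.8 92.1]
yel 229 243.57 125 [15.9 91.7]
red 232 247.19 154 [10.2 83.2]
red 233 247.01 323 [ 8.2 83.4]
red 234 247.1 357 [ 6.3 83. ]
red 235 246.96 311 [ 4.3 83. ]
red 236 246.67 251 [ 2.3 83.4]
red 237 246.66 237 [ 0.4 83.2]
red 238 246.59 263 [-1.6 83.1]
red 239 246.47 285 [-3.5 83.1]
red 240 246.3 345 [-5.5 83.2]
red 241 246.45 425 [-7.4 82.7]
red 242 246.44 391 [-9.4 82.5]
```

Only the top view shows the collar, at y of about 83.1 mm, with the pointer tip at 92.1 mm, so 9 mm remain.

Request:
apply_moves([
  [0.015, 0, 0, 0, 0, 0, 0],
  [0.03, 0, 0, 0, 0, 0, 0],
  [0.045, 0, 0, 0, 0, 0, 0],
  [0.047, 0, 0, 0, 0, 0, 0],
  [0.047, 0, 0, 0, 0, 0, 0],
  [0.047, 0, 0, 0, 0, 0, 0],
])

```text
time_s: 10.15
tool_pos: [0.5763, 0.0999, 0.0703]
tool_rot: [179.9, 0.4, 84.6]
force: [2.4, -10.2, 2.9]
grip_width: 0.0237
grasp_force: 40.0
```

```bash
python3 m.py p2
python3 - <<'E'
from h import *
X=np.load("X.npy"); c,s=np.cos(X[2]),np.sin(X[2])
def fx(p): d=p[:2]-X[:2]; return (np.array([c*d[0]+s*d[1],-s*d[0]+c*d[1]])*1000)
t=viewer.read_camera("top").astype(float)
u=np.arange(232,252); r=[];g=[]
for v in range(231,242):
    w=np.clip(t[v,232:252,0]-t[v,232:252,1]-120,0,None)
    if w.sum()>20: r.append(fx(onz("top",(w@u/w.sum(),v),.095)))
for v in range(222,229):
    y=t[v,232:252,1]-t[v,232:252,2]; w=np.clip(y-np.median(y)-15,0,None); g.append(fx(onz("top",(w@u/w.sum(),v),.087)))
print(np.round(r,1).tolist(),np.median(r,0),np.median(g,0))
E
```

```text
red 57 [242.35 236.54] [239 231   7  12] [ 0.9 92.6]
yellow 67 [244.6  218.63] [242 213   7  16] [36.7 92.2]
tip part (np.float64(243.5), np.float64(226.5)) [20.9 92.6]
[0.57636317 0.09986756 0.07032724] [  3.37395767 210.51791599]
[[11.1, 93.5], [9.3, 91.7], [7.4, 91.5], [5.4, 91.8], [3.4, 91.7], [1.4, 91.8], [-0.5, 91.8], [-2.5, 91.6], [-4.5, 91.9], [-6.4, 91.7], [-8.3, 91.3]] [ 1.44702111 91.7460909 ] [23.80273919 92.20030711]
```

View pics/p2.png

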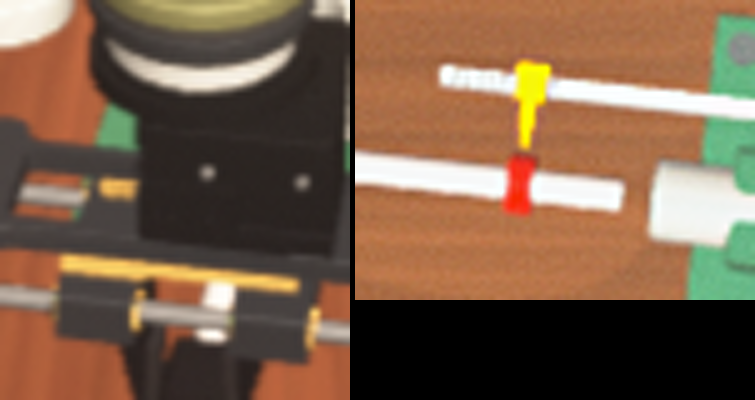

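The top view shows the collar at (242,236.5) level with the tip at (243.5,228), within about 0.5 mm. The pointer hasn't moved and the grip is steady.

```bash
python3 -c "
from cell import env
print(env.sign_off())"
```

```text
the job is handed in; nothing more can be done
None
```

Job handed in: both plugs are pressed home (heads at about 55 mm), and the rod is pulled out and still gripped with the red collar level with the pointer to about 0.5 mm; the pointer has not moved, and I sent the arm nowhere near the wrench, ring or bottle but took no final position check on them.

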